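# Close the sample vials in order

### The arm

A 6-joint arm with a two-finger parallel gripper is mounted at the origin on the work surface. World frame = base frame: x ahead of the robot, y to its left, z up, the work surface at z = 0. Lengths are in mm, angles in degrees, forces in N, time in s.
With the tool pointing down it reaches from about 300 to 850 mm from the base axis. Payload 4.2 kg.
Tool frame: the origin (TCP) lies between the finger pads; the fingertips stand 14 mm ahead of it and the grasp point (between the pads) lies 5 mm behind it (env.finger_overhang is the distance from the TCP to the fingertips, in mm); z points along the fingers, y is the line along which they close (so a half turn about z gives the same grasp; the last joint's range is limited). The gripper opens to 91 mm and grips with 3 to 60 N. Pads are 32 mm wide; open, the fingers measure 118 mm over their backs; the gripper's body (76 mm by 178 mm) begins 60 mm behind the grasp point.
Start: joints at [61.994, 18.312, 89.639, -0, 72.044, -1.146], TCP at [259.799, 512.978, 227.976] pointing down, gripper open.
Joint ranges: [-177.97, 177.97], [-48.28, 115.42], [12.27, 149.76], [-77.06, 257.06], [2.81, 150.46], [-146.56, 146.56]. Speed limits (degrees/s): [147.25, 147.25, 180, 180, 180, 180].

### API

Orientations are given as [roll, pitch, yaw] about the fixed x, y, z axes, in that order (R = Rz(yaw) Ry(pitch) Rx(roll)).
In Python, from workcell import status, cams, env, finder gives the robot as it stands.
- The arm moves only by the tool apply_moves, never from a script. Its argument "increments" is a list of rows, each a list of 7 numbers: the opening, from -1 (shut) to 1 (fully open), then the shift along the world's x, y, z in m, then the turn, a rotation vector about the world's x, y, z in degrees. In form: [[gripper, x, y, z, ax, ay, az], ...]. A call has 1 to 5 rows; each row shifts and turns the commanded pose from where the row before left it; what a row does not reach is not made up. A row lasts 1/12 s, in which the tool goes at most 41.7 mm and 7.16 degrees, less where a joint would pass 70% of its speed; a pose out of reach is approached as far as the arm can. A call with a gripper value outside its range is refused whole. The fingers move at their own pace and stop on an object; "newtons" is the grip in N (left out, the last holds). Time passes only in rows, so rows that do not move let the fingers close. It gives the time, the measured TCP pose, the force, the opening and the grip force at its end, in the units of the state.
- status.state(): the state, without advancing time (a new reading comes with each control period).
- cams.grab_frame(name): name is "scene" or "side" or "wrist"; returns a dict with "color" (384x512x3 uint8, red, green, blue), "intrinsics" (3x3 intrinsics, pixels), "k1" (the pictures are not rectified: a ray, as slopes to the right and down, at radius r is drawn at 1 + k1 r^2 times it, then the intrinsics apply), "R" (3x3) and "t" (3): a world point X has camera coordinates R X + t. Camera axes: x right, y down, z forward; pixel columns grow to the right and rows downward; lengths in mm; the calibration is good to about 2 mm. A picture is of the moment at which its call begins. There is no depth.
- env.job_done(): hands the job in; it is judged then, once.
Trained networks look in the newest picture that a camera, given by its name, has taken for a name from the list of things; names that differ only in an ending like _2 or _b are one class to them, and where a whole thing is asked for, a point or a joint stands for the part that bears it (a point fixed in the world has none). Each returns a list of dicts, best first, with "score" (0 to 1); they miss things now and then, are a little off and sometimes report something else, mostly with a low value. They report only what shows in the picture. A call takes as long as a camera call.
- finder.boxes_of(query, camera): "rect" ([left, top, width, height] in pixels, round what is visible of it).
- finder.trace(query, camera): "pixels" (384x512 bool, what is visible of it) and "rect" ([left, top, width, height] in pixels, round what is visible of it).
The state is a dict: "time_s": time; "qpos": joint angles; "qvel": joint speeds; "effort": joint torques, N m; "ee_pos": TCP position; "ee_rot": TCP orientation; "force": force on the tool from outside, world axes, zero at the start; "torque": the same for the moment, N m; "gripper_width": finger opening in mm; "gripper_force": force on a finger pad.
Only numpy, scipy, OpenCV 4.12 (cv2) and the standard library are available. Lean on these libraries where they do the work, as an engineer would, in place of code of your own. Each camera call takes 0.05 s, during which the arm holds its last target. There are 200 camera calls.

### The job

Close three of the vials in the aluminium tray in the order their samples were drawn: with a fingertip, gently press the blue stopper down until it is fully home, then the yellow one, then the green one. Leave the red stopper standing proud, do not pick anything up, and do not disturb the other things on the bench.

Things in the scene. Friction and masses are not known exactly. Their poses are not given: they have to be found in the camera images.
- tray: fixed aluminium tray, 131 (x) x 194 (y) x 35 mm high, walls, floor and dividers 5 mm; 2 x 3 square pockets, 58 mm inside, at 63 mm pitch, one vial standing in each with up to 5 mm play. Origin: centre of its underside, on the bench
- vial_blue: loose glass vial with a white label and the blue stopper: 46 mm diameter, mouth 34 mm in diameter and 75 mm above its foot, standing on the tray's 5 mm floor, about 110 g. Origin: centre of its foot; z up
- stopper_blue_top (a point): centre of the flat top of the blue stopper, which is a disc 36 mm in diameter and 6 mm thick with a narrower plug below it. The top is about 96 mm above the bench when proud, 86 mm when fully home
- stopper_blue (a joint): how far the blue stopper has been pushed down into its vial, m: 0 is 10 mm proud (starts at 0 to 0.002), 0.010 is fully home with the disc on the vial's mouth. It slides with about 4 N of friction, has no spring, stays where it is left, stops hard at 0.010 and cannot be pulled out of the vial: pulling up lifts the vial
- vial_yellow: loose glass vial with a white label and the yellow stopper: 46 mm diameter, mouth 34 mm in diameter and 75 mm above its foot, standing on the tray's 5 mm floor, about 110 g. Origin: centre of its foot; z up
- stopper_yellow_top (a point): centre of the flat top of the yellow stopper, which is a disc 36 mm in diameter and 6 mm thick with a narrower plug below it. The top is about 96 mm above the bench when proud, 86 mm when fully home
- stopper_yellow (a joint): how far the yellow stopper has been pushed down into its vial, m: 0 is 10 mm proud (starts at 0 to 0.002), 0.010 is fully home with the disc on the vial's mouth. It slides with about 4 N of friction, has no spring, stays where it is left, stops hard at 0.010 and cannot be pulled out of the vial: pulling up lifts the vial
- vial_green: loose glass vial with a white label and the green stopper: 46 mm diameter, mouth 34 mm in diameter and 75 mm above its foot, standing on the tray's 5 mm floor, about 110 g. Origin: centre of its foot; z up
- stopper_green_top (a point): centre of the flat top of the green stopper, which is a disc 36 mm in diameter and 6 mm thick with a narrower plug below it. The top is about 96 mm above the bench when proud, 86 mm when fully home
- stopper_green (a joint): how far the green stopper has been pushed down into its vial, m: 0 is 10 mm proud (starts at 0 to 0.002), 0.010 is fully home with the disc on the vial's mouth. It slides with about 4 N of friction, has no spring, stays where it is left, stops hard at 0.010 and cannot be pulled out of the vial: pulling up lifts the vial
- vial_red: loose glass vial with a white label and the red stopper: 46 mm diameter, mouth 34 mm in diameter and 75 mm above its foot, standing on the tray's 5 mm floor, about 110 g. Origin: centre of its foot; z up
- stopper_red_top (a point): centre of the flat top of the red stopper, which is a disc 36 mm in diameter and 6 mm thick with a narrower plug below it. The top is about 96 mm above the bench when proud, 86 mm when fully home
- stopper_red (a joint): how far the red stopper has been pushed down into its vial, m: 0 is 10 mm proud (starts at 0 to 0.002), 0.010 is fully home with the disc on the vial's mouth. It slides with about 4 N of friction, has no spring, stays where it is left, stops hard at 0.010 and cannot be pulled out of the vial: pulling up lifts the vial
- sealed_a: loose glass vial of the same shape already sealed with a steel-coloured crimp cap, top 77 mm above its foot, standing in the tray. Origin: centre of its foot
- sealed_b: loose glass vial of the same shape already sealed with a steel-coloured crimp cap, top 77 mm above its foot, standing in the tray. Origin: centre of its foot
- bottle: loose amber bottle with blue cap, 70 mm diameter, 145 mm high, to the left of the tray. Origin: centre of its foot
- beaker: loose open glass beaker, 80 mm diameter, 95 mm high, to the right of the tray. Origin: centre of its foot
- tipbox: loose blue box with white lid, 85 x 120 x 75 mm high, to the left, near the robot. Origin: centre of its underside
- spatula: loose white-handled spatula, 170 mm long, lying on the bench to the right, near the robot. Origin: on its underside, near the middle
- dish: loose white ceramic dish, 90 mm diameter, 18 mm high, just beyond the tray. Origin: centre of its foot

How it is judged:
By the outcome, as a careful person would: the job done as asked, in the order asked, and still so for the second after the job is handed in, with the robot touching nothing.
It also fails if it takes over 48 s, if anything falls off the work surface, if the arm or the gripper's body presses on something with over 40 N, if the wrist force passes 120 N, or if a joint passes its speed limit or range.

## Working session

There is one attempt and no reset: what is moved stays moved. The work goes in short steps, Python scripts to look and compute and a tool call to move; the robot and the scene stay as the last step left them, time stands still between calls to the robot, and variables do not carry over. Pictures are saved under pics/ and viewed, at most 10 in all, crops included, and the job is handed in when it is done.

Besides the shell and the picture viewer there is one more tool, called after ">>>" as a command line: name --pt "numbers of a row" for each row, then --argument value for the rest. apply_moves: Moves the arm, as the interface text tells. Its arguments: {"type":"object","properties":{"increments":{"type":"array","items":{"type":"array","items":{"type":"number"}}},"newtons":{"type":"number"}},"required":["increments"]}

```bash
mkdir -p pics
cat > h.py <<'E'
import numpy as np, cv2
from workcell import status, cams, env, finder
def ray(f,u,v):
    K=f["intrinsics"];d=np.array([(u-K[0][2])/K[0][0],(v-K[1][2])/K[1][1]]);s=d.copy()
    for _ in range(20): s=d/(1+f["k1"]*(s@s))
    R=np.array(f["R"]);return -R.T@np.array(f["t"]),R.T@np.array([s[0],s[1],1])
def atz(f,u,v,z):
    c,d=ray(f,u,v);return c+d*(z-c[2])/d[2]
def proj(f,X):
    c=np.array(f["R"])@np.array(X)+np.array(f["t"]);s=c[:2]/c[2];s=s*(1+f["k1"]*(s@s));K=f["intrinsics"]
    return np.array([K[0][0]*s[0]+K[0][2],K[1][1]*s[1]+K[1][2]])
def save(f,n): cv2.imwrite(f"pics/{n}.png",cv2.cvtColor(f["color"],cv2.COLOR_RGB2BGR))
E
python3 - <<'E'
from h import *
ims=[]
for n in("scene","side"):
    f=cams.grab_frame(n);ims.append(f["color"])
    print(n,-np.array(f["R"]).T@np.array(f["t"]),f["intrinsics"][0][0])
    for c in("blue","yellow","green","red"):
        for b in finder.boxes_of(f"stopper_{c}_top",n)[:2]:
            l,t,w,h=b["rect"];print(c,round(b["score"],2),b["rect"],atz(f,l+w/2,t+h/2,96).round(1))
    save(f,n)
print(status.state())
E
```

```text
scene [1413.1905037  -774.93499763 1212.80748989] 479.4842199693495
blue 0.59 [288.8, 191.5, 10.6, 9.7] [596.3  87.1  96. ]
blue 0.44 [280.9, 203.9, 11.5, 9.9] [621.5  26.5  96. ]
yellow 0.52 [264.7, 197.2, 9.2, 6.7] [552.6  12.5  96. ]
yellow 0.38 [242.0, 196.9, 64.3, 52.4] [639.7 -48.1  96. ]
green 0.48 [266.5, 214.9, 15.2, 8.6] [627.  -36.1  96. ]
green 0.43 [279.1, 201.1, 14.2, 10.0] [611.2  34.5  96. ]
red 0.57 [288.4, 191.2, 8.7, 10.1] [592.8  84.2  96. ]
red 0.24 [260.6, 199.4, 16.3, 21.8] [585.2 -20.6  96. ]
side [  75.2446618  -643.40440652  896.04415514] 363.3747425824945
yellow 0.54 [260.0, 192.5, 8.6, 3.8] [559.8   3.3  96. ]
green 0.58 [285.8, 192.3, 9.8, 8.6] [621.5 -51.4  96. ]
green 0.54 [354.2, 275.7, 38.2, 43.8] [ 569.2 -439.9   96. ]
{'time_s': 0.5, 'qpos': array([ 6.19912859e+01,  1.83142459e+01,  8.96446010e+01,  9.07600205e-04,
        7.20437465e+01, -1.14629731e+00]), 'qvel': array([ 0.0324385 , -0.15254626, -0.10605547, -0.02723833,  0.09307124,
       -0.02864414]), 'effort': array([-8.67502094e-04, -4.11992311e+01, -2.32039672e+01,  7.27645587e-02,
        3.84293671e-02, -2.57698571e-05]), 'ee_pos': array([259.79973422, 512.93195549, 227.91436801]), 'ee_rot': array([-1.79997424e+02, -9.15090043e-04,  1.53137303e+02]), 'force': array([ 0.4560415 , -0.41750589, -0.65193492]), 'torque': array([ 0.05832966, -0.05938031,  0.02009243]), 'gripper_force': 0.0, 'gripper_width': 91.39059141249241}
```

Run:
```python
import cv2,numpy as np
a=cv2.imread("pics/scene.png")[150:290,190:390];b=cv2.imread("pics/side.png")[130:270,190:390]
cv2.imwrite("pics/c1.png",np.vstack([cv2.resize(x,(400*1,280),interpolation=cv2.INTER_CUBIC) for x in(a,b)]))
cv2.imwrite("pics/c1.png",np.hstack([cv2.resize(x[:, 40:140],(400,560),interpolation=cv2.INTER_CUBIC) for x in(a,b)]))
cv2.imwrite("pics/full.png",cv2.resize(np.hstack([cv2.imread("pics/scene.png"),cv2.imread("pics/side.png")]),(800,300)))
```

```text
(no output)
```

View pics/c1.png

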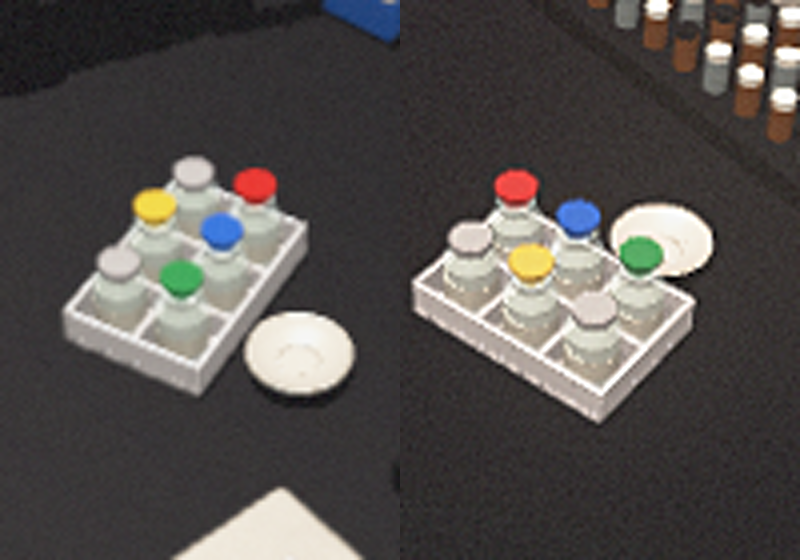

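View pics/full.png

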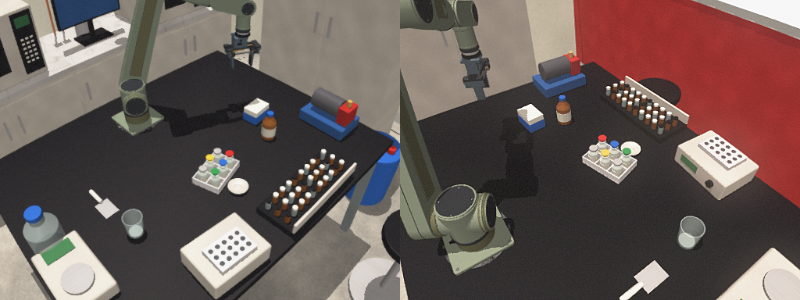

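The crop shows red and blue and green in the far row (+x) and yellow in the near middle pocket; the scene pixels are about blue (285,207), yellow (269,201), green (275,219), red (294,196). Next: colour segmentation and triangulation.

```bash
cat >> h.py <<'E'
HUE=dict(blue=(100,125),yellow=(20,35),green=(45,85),red=(0,8))
def seg(f,c,near,r=60,minA=15):
    h=cv2.cvtColor(f["color"],cv2.COLOR_RGB2HSV);lo,hi=HUE[c]
    m=((h[...,0]>=lo)&(h[...,0]<=hi)&(h[...,1]>130)&(h[...,2]>60)).astype(np.uint8)
    if c=="red": m|=((h[...,0]>172)&(h[...,1]>130)&(h[...,2]>60)).astype(np.uint8)
    n,l,s,ce=cv2.connectedComponentsWithStats(m)
    k=[i for i in range(1,n) if s[i,4]>=minA and np.hypot(*(ce[i]-near))<r]
    return [(ce[i],s[i,4],s[i]) for i in sorted(k,key=lambda i:np.hypot(*(ce[i]-near)))]
def tri(rays):
    A=np.zeros((3,3));b=np.zeros(3)
    for c,d in rays:
        d=d/np.linalg.norm(d);P=np.eye(3)-np.outer(d,d);A+=P;b+=P@c
    return np.linalg.solve(A,b)
E
python3 - <<'E'
from h import *
N=dict(blue=((285,207),(274.5,184.5)),yellow=((269,201),(262.5,196)),green=((275,219),(290,194)),red=((294,196),(259,177)))
F=[cams.grab_frame(n) for n in("scene","side")]
for c in N:
    p=[seg(f,c,np.array(N[c][i]),8)[0] for i,f in enumerate(F)]
    print(c,[(q[0].round(1),q[1]) for q in p],tri([ray(f,*q[0]) for f,q in zip(F,p)]).round(1),[atz(f,*q[0],93).round(1)[:2] for f,q in zip(F,p)])
E
```

```text
blue [(array([284.9, 207.4]), np.int32(62)), (array([274.1, 183.9]), np.int32(74))] [613.8  25.1  96.9] [array([610.4,  29.2]), array([616.1,  26.9])]
yellow [(array([267.8, 201. ]), np.int32(75)), (array([262.2, 195. ]), np.int32(73))] [552.3   5.2  97.2] [array([548.5,   9.4]), array([554.6,   7.3])]
green [(array([274.8, 219.3]), np.int32(60)), (array([289.9, 192.4]), np.int32(21))] [630.  -36.2  97.6] [array([626.7, -32.9]), array([633.1, -33.1])]
red [(array([293.2, 195.8]), np.int32(77)), (array([258.6, 176.1]), np.int32(80))] [594.   83.9  97.6] [array([589.8,  89.2]), array([596.5,  86.2])]
```

>>> apply_moves --pt "-1 0.009 -0.012 0 0 0 0" --pt "-1 0.018 -0.024 0 0 0 0" --pt "-1 0.018 -0.024 0 0 0 0" --pt "-1 0.018 -0.024 0 0 0 0" --pt "-1 0.018 -0.024 0 0 0 0" --newtons 10

```text
time_s: 1.02
ee_pos: [341.6, 403.2, 228.1]
ee_rot: [-180.0, 0.0, 153.2]
force: [0.1, 0.8, -0.4]
gripper_width: 60.9
gripper_force: 0.0
```

>>> apply_moves --pt "-1 0.018 -0.024 0 0 0 0" --pt "-1 0.018 -0.024 0 0 0 0" --pt "-1 0.018 -0.024 0 0 0 0" --pt "-1 0.018 -0.024 0 0 0 0" --pt "-1 0.018 -0.024 0 0 0 0"

```text
time_s: 1.43
ee_pos: [431.6, 282.8, 228.2]
ee_rot: [180.0, 0.0, 153.1]
force: [0.2, -0.2, -0.9]
gripper_width: 27.4
gripper_force: 0.0
```

>>> apply_moves --pt "-1 0.018 -0.024 0 0 0 0" --pt "-1 0.018 -0.025 0 0 0 0" --pt "-1 0.018 -0.025 0 0 0 0" --pt "-1 0.018 -0.025 0 0 0 0" --pt "-1 0.018 -0.025 0 0 0 0"

```text
time_s: 1.85
ee_pos: [521.3, 158.7, 228.1]
ee_rot: [-180.0, 0.0, 153.1]
force: [0.2, 1.4, 0.2]
gripper_width: 0.6
gripper_force: 0.0
```

>>> apply_moves --pt "-1 0.018 -0.025 0 0 0 0" --pt "-1 0.018 -0.025 0 0 0 0" --pt "-1 0.018 -0.025 0 0 0 0" --pt "-1 0.01 -0.012 0 0 0 0" --pt "-1 0 0 0 0 0 0"

```text
time_s: 2.27
ee_pos: [586.3, 70.9, 227.7]
ee_rot: [-180.0, 0.1, 152.9]
force: [0.1, 0.3, 1.3]
gripper_width: 0.6
gripper_force: 0.0
```

Now look from the wrist.

```bash
cat > w.py <<'E'
from h import *
import sys
f=cams.grab_frame("wrist");save(f,sys.argv[1]);s=status.state()
print(s["ee_pos"].round(1),-np.array(f["R"]).T@np.array(f["t"]))
E0=dict(blue=(613.5,26),yellow=(552,7),green=(630,-34.5),red=(594,86))
for c in E0:
    p=proj(f,(*E0[c],96))
    for q in seg(f,c,p,80,100)[:3]: print(c,p.round(),q[0].round(1),q[2],atz(f,*q[0],96).round(1),atz(f,*q[0],86).round(1))
E
python3 w.py w1
```

```text
[585.   72.6 227.6] [511.97588477 108.67965281 385.30162137]
blue [225. 227.] [222.1 226.5] [210 213  26  30 519] [611.3  23.4  96. ] [614.7  20.5  86. ]
yellow [181. 187.] [182.1 188.1] [166 173  33  31 798] [553.9   7.1  96. ] [555.3   3.6  86. ]
red [267. 188.] [266.7 188.9] [251 173  32  32 822] [595.1  85.6  96. ] [597.9  84.8  86. ]
```

View pics/w1.png

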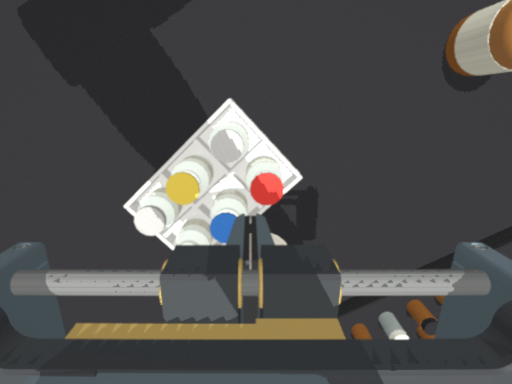

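The wrist picture shows yellow at (182,188), red (267,189), blue (226,228) partly behind the fingers; all agree within ~2 mm with the triangulation. Moving over blue.

>>> apply_moves --pt "-1 0.01 -0.016 0 0 0 0" --pt "-1 0.01 -0.016 -0.01 0 0 0" --pt "-1 0.008 -0.014 -0.02 0 0 0" --pt "-1 0 0 -0.02 0 0 0" --pt "-1 0 0 -0.02 0 0 0"

```text
time_s: 2.73
ee_pos: [612.2, 28.6, 157.5]
ee_rot: [180.0, -0.0, 153.1]
force: [-0.5, 0.1, 0.1]
gripper_width: 0.5
gripper_force: 0.0
```

>>> apply_moves --pt "-1 0 0 -0.015 0 0 0" --pt "-1 0 0 -0.01 0 0 0" --pt "-1 0 0 -0.005 0 0 0" --pt "-1 0 0 0 0 0 0" --pt "-1 0 0 0 0 0 0"

```text
time_s: 3.15
ee_pos: [613.0, 28.5, 128.7]
ee_rot: [180.0, 0.0, 153.2]
force: [0.6, 0.5, 0.6]
gripper_width: 0.5
gripper_force: 0.0
```

```bash
python3 w.py w2
python3 - <<'E'
from h import *
g=[]
for n in("scene","side"):
    f=cams.grab_frame(n);p=proj(f,(614,25.5,100)).astype(int)
    print(n,p,proj(f,np.array(status.state()["ee_pos"])-[0,0,14]))
    g.append(cv2.resize(f["color"][p[1]-25:p[1]+25,p[0]-25:p[0]+25],(400,400),interpolation=cv2.INTER_CUBIC))
save({"color":np.hstack(g)},"c2")
E
```

```text
[613.3  28.4 129.1] [538.40387841  65.83089358 286.3502679 ]
blue [248. 228.] [246.5 220.9] [224 206  50  47 590] [608.1  27.9  96. ] [611.7  25.9  86. ]
yellow [181. 165.] [182.5 167.2] [ 157  142   52   51 2037] [553.8   7.1  96. ] [554.6   4.   86. ]
red [314. 168.] [313.2 169.1] [ 287  144   53   52 2107] [594.8  85.3  96. ] [597.8  86.3  86. ]
scene [284 206] [285.37074941 203.19075172]
side [273 182] [273.48489911 178.8806448 ]
```

View pics/c2.png

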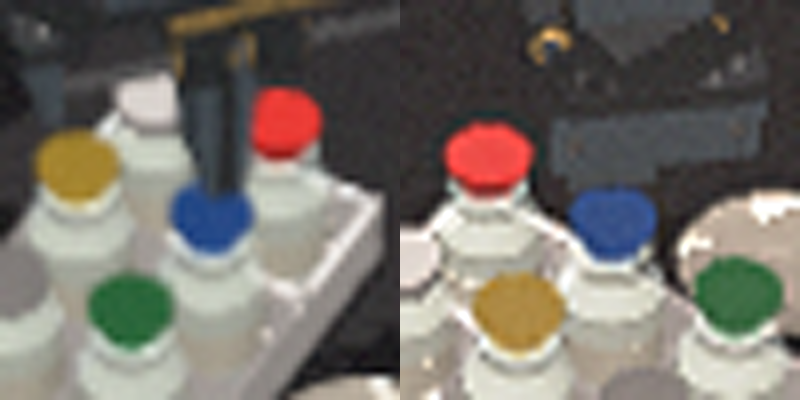

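Picture: the finger tips (left panel ~(215,190)) hang just above the blue stopper; both views consistent. Slight correction and slow descent.

>>> apply_moves --pt "-1 0.002 -0.003 -0.008 0 0 0" --pt "-1 0 0 -0.006 0 0 0" --pt "-1 0 0 -0.002 0 0 0" --pt "-1 0 0 -0.002 0 0 0" --pt "-1 0 0 0 0 0 0"

```text
time_s: 3.72
ee_pos: [614.5, 24.9, 109.5]
ee_rot: [-180.0, -0.0, 153.1]
force: [0.2, 0.3, 0.2]
gripper_width: 0.3
gripper_force: 0.0
```

>>> apply_moves --pt "-1 0 0 -0.001 0 0 0" --pt "-1 0 0 -0.001 0 0 0" --pt "-1 0 0 -0.001 0 0 0" --pt "-1 0 0 -0.001 0 0 0" --pt "-1 0 0 -0.001 0 0 0"

```text
time_s: 4.13
ee_pos: [614.9, 25.0, 105.3]
ee_rot: [180.0, 0.0, 153.1]
force: [-1.3, -0.1, 4.6]
gripper_width: 0.4
gripper_force: 1.9
```

>>> apply_moves --pt "-1 0 0 -0.001 0 0 0" --pt "-1 0 0 -0.001 0 0 0" --pt "-1 0 0 -0.001 0 0 0" --pt "-1 0 0 -0.001 0 0 0"

```text
time_s: 4.47
ee_pos: [614.9, 24.9, 100.9]
ee_rot: [180.0, 0.0, 153.1]
force: [-1.0, -1.2, 3.8]
gripper_width: 0.5
gripper_force: 1.9
```

>>> apply_moves --pt "-1 0 0 -0.0005 0 0 0" --pt "-1 0 0 -0.0005 0 0 0"

```text
time_s: 4.63
ee_pos: [615.0, 25.0, 100.3]
ee_rot: [180.0, 0.0, 153.1]
force: [-1.6, -0.6, 8.6]
gripper_width: 0.6
gripper_force: 4.2
```

>>> apply_moves --pt "-1 0 0 -0.0005 0 0 0" --pt "-1 0 0 0 0 0 0"

```text
time_s: 4.8
ee_pos: [615.0, 25.0, 100.3]
ee_rot: [180.0, 0.0, 153.1]
force: [-2.1, -0.1, 7.2]
gripper_width: 0.5
gripper_force: 3.9
```

>>> apply_moves --pt "-1 0 0 -0.0005 0 0 0" --pt "-1 0 0 -0.0005 0 0 0" --pt "-1 0 0 0 0 0 0"

```text
time_s: 5.05
ee_pos: [615.1, 25.0, 100.2]
ee_rot: [180.0, 0.1, 153.1]
force: [-3.0, -0.1, 11.5]
gripper_width: 0.4
gripper_force: 6.2
```

Blue is hard home (tip 86.2 mm). Lift and go to yellow.

>>> apply_moves --pt "-1 0 0 0.004 0 0 0" --pt "-1 0 0 0.01 0 0 0" --pt "-1 0 0 0.02 0 0 0" --pt "-1 -0.01 -0.003 0.002 0 0 0" --pt "-1 -0.02 -0.006 0 0 0 0"

```text
time_s: 5.47
ee_pos: [586.8, 16.2, 135.4]
ee_rot: [179.9, 0.2, 153.2]
force: [0.1, 0.2, -0.4]
gripper_width: 0.3
gripper_force: 0.0
```

>>> apply_moves --pt "-1 -0.02 -0.006 0 0 0 0" --pt "-1 -0.0115 -0.003 0 0 0 0" --pt "-1 0 0 0 0 0 0" --pt "-1 0 0 0 0 0 0"

```text
time_s: 5.8
ee_pos: [552.8, 6.8, 134.4]
ee_rot: [180.0, 0.0, 153.1]
force: [0.8, 0.1, -0.0]
gripper_width: 0.5
gripper_force: 0.0
```

```bash
cat > v.py <<'E'
from h import *
import sys
N=dict(blue=(615,25.5,86),yellow=(553.5,7,96),green=(630.5,-35,96),red=(594.5,85.5,96))
F=[cams.grab_frame(n) for n in("scene","side")];print(status.state()["ee_pos"])
for c in N:
    p=[(seg(f,c,proj(f,N[c]),10) or [None])[0] for f in F]
    if None in p: print(c,"hidden",[q and q[0].round(1) for q in p]);continue
    print(c,[q[1] for q in p],tri([ray(f,*q[0]) for f,q in zip(F,p)]).round(1))
E
python3 w.py w3; python3 v.py
```

```text
[553.7   7.  134.5] [478.39770492  44.19790134 292.11439431]
yellow [250. 222.] [251.2 215.5] [227 201  48  45 709] [547.8  10.   96. ] [551.3   8.3  86. ]
red [371. 224.] [369.9 224.8] [ 346  203   49   45 1758] [594.2  85.   96. ] [600.1  87.1  86. ]
[554.1474356    7.11694865 134.39792062]
blue [np.int32(59), np.int32(16)] [612.2  24.   82. ]
yellow [np.int32(66), np.int32(64)] [552.6   4.9  95.8]
green hidden [array([274.8, 219.3]), None]
red hidden [array([293.4, 195.8]), None]
```

View pics/w3.png

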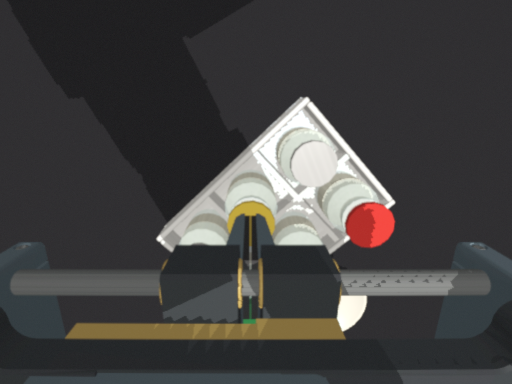

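The wrist view shows the fingertips centred on the yellow stopper at (251,222); red untouched at (370,225). Pressing yellow.

>>> apply_moves --pt "-1 0 0 -0.01 0 0 0" --pt "-1 0 0 -0.008 0 0 0" --pt "-1 0 0 -0.004 0 0 0" --pt "-1 0 0 -0.002 0 0 0" --pt "-1 0 0 -0.001 0 0 0"

```text
time_s: 6.37
ee_pos: [553.0, 7.1, 108.9]
ee_rot: [-180.0, -0.1, 153.1]
force: [-1.6, 0.7, 4.4]
gripper_width: 0.6
gripper_force: 1.9
```

>>> apply_moves --pt "-1 0 0 -0.001 0 0 0" --pt "-1 0 0 -0.001 0 0 0" --pt "-1 0 0 -0.001 0 0 0" --pt "-1 0 0 -0.001 0 0 0" --pt "-1 0 0 -0.001 0 0 0"

```text
time_s: 6.78
ee_pos: [553.3, 7.0, 104.6]
ee_rot: [180.0, 0.0, 153.1]
force: [-1.5, 1.0, 4.1]
gripper_width: 0.7
gripper_force: 1.9
```

>>> apply_moves --pt "-1 0 0 -0.001 0 0 0" --pt "-1 0 0 -0.001 0 0 0" --pt "-1 0 0 -0.001 0 0 0" --pt "-1 0 0 -0.0005 0 0 0"

```text
time_s: 7.12
ee_pos: [553.2, 7.0, 100.8]
ee_rot: [-180.0, -0.0, 153.1]
force: [-2.3, -0.1, 4.3]
gripper_width: 0.3
gripper_force: 1.9
```

>>> apply_moves --pt "-1 0 0 -0.0005 0 0 0" --pt "-1 0 0 -0.0005 0 0 0" --pt "-1 0 0 -0.0005 0 0 0" --pt "-1 0 0 0 0 0 0"

```text
time_s: 7.45
ee_pos: [553.2, 7.0, 100.4]
ee_rot: [180.0, 0.0, 153.1]
force: [-3.2, 0.1, 8.9]
gripper_width: 0.2
gripper_force: 4.8
```

>>> apply_moves --pt "-1 0 0 -0.0005 0 0 0" --pt "-1 0 0 -0.0005 0 0 0" --pt "-1 0 0 0 0 0 0"

```text
time_s: 7.7
ee_pos: [553.3, 7.1, 100.3]
ee_rot: [180.0, 0.0, 153.1]
force: [-5.1, 1.1, 15.0]
gripper_width: 0.5
gripper_force: 7.6
```

>>> apply_moves --pt "-1 0 0 0.004 0 0 0" --pt "-1 0 0 0.01 0 0 0" --pt "-1 0 0 0.02 0 0 0" --pt "-1 0.01 -0.005 0.002 0 0 0" --pt "-1 0.02 -0.011 0 0 0 0"

```text
time_s: 8.12
ee_pos: [583.2, -8.4, 136.3]
ee_rot: [179.9, 0.1, 153.2]
force: [0.5, 0.3, -0.9]
gripper_width: 0.2
gripper_force: 0.0
```

>>> apply_moves --pt "-1 0.02 -0.011 0 0 0 0" --pt "-1 0.018 -0.01 0 0 0 0" --pt "-1 0.009 -0.005 0 0 0 0" --pt "-1 0 0 0 0 0 0" --pt "-1 0 0 0 0 0 0"

```text
time_s: 8.53
ee_pos: [629.8, -35.0, 134.0]
ee_rot: [-180.0, -0.1, 153.1]
force: [-0.3, -0.3, -0.6]
gripper_width: 0.4
gripper_force: 0.0
```

```bash
python3 w.py w4; python3 v.py
python3 - <<'E'
from h import *
a=cv2.imread("pics/w4.png")
g=[cv2.resize(a[100:300,150:400],(350,280))]
for n in("scene","side"):
    f=cams.grab_frame(n);p=proj(f,(610,0,100)).astype(int)
    g.append(cv2.resize(f["color"][p[1]-35:p[1]+35,p[0]-28:p[0]+28][...,::-1],(224,280),interpolation=cv2.INTER_CUBIC))
cv2.imwrite("pics/c4.png",np.hstack(g))
E
```

```text
[629.3 -34.7 134.1] [555.67061224   2.35798986 291.82433883]
blue [318. 167.] [315.6 165.6] [ 292  142   48   49 1833] [611.7  24.8  96. ] [614.6  26.   86. ]
yellow [254.  97.] [254.5 100.6] [ 229   75   51   53 2082] [554.2   6.3  96. ] [554.1   6.5  86. ]
green [251. 223.] [250.4 213.2] [226 201  49  32 620] [622.7 -31.4  96. ] [626.1 -33.1  86. ]
red [391. 100.] [390.1 101.8] [ 362   73   57   59 2521] [594.7  84.9  96. ] [596.7  89.1  86. ]
[629.21812157 -34.44556047 134.42717253]
blue [np.int32(65), np.int32(76)] [613.8  25.1  88.1]
yellow [np.int32(37), np.int32(56)] [551.5   4.8  86.8]
green hidden [array([274.7, 219.6]), None]
red [np.int32(40), np.int32(80)] [596.7  86.   92.4]
```

View pics/c4.png

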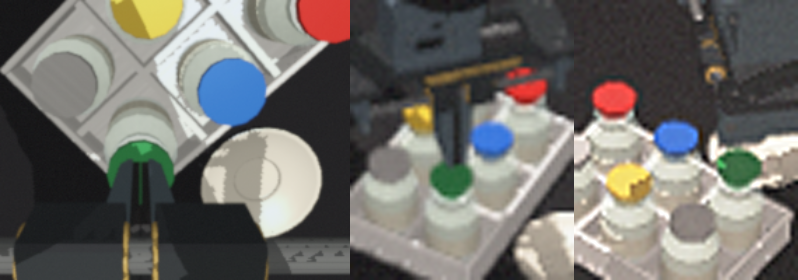

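The picture shows the tips over the green stopper (left panel ~(141,165)), with blue and yellow seated and red still proud. Pressing green.

>>> apply_moves --pt "-1 0.001 0 -0.01 0 0 0" --pt "-1 0 0 -0.008 0 0 0" --pt "-1 0 0 -0.004 0 0 0" --pt "-1 0 0 -0.002 0 0 0" --pt "-1 0 0 -0.001 0 0 0"

```text
time_s: 9.2
ee_pos: [630.7, -34.9, 109.0]
ee_rot: [-180.0, -0.1, 153.1]
force: [-1.0, 0.4, 3.8]
gripper_width: 0.6
gripper_force: 1.9
```

>>> apply_moves --pt "-1 0 0 -0.001 0 0 0" --pt "-1 0 0 -0.001 0 0 0" --pt "-1 0 0 -0.001 0 0 0" --pt "-1 0 0 -0.001 0 0 0" --pt "-1 0 0 -0.001 0 0 0"

```text
time_s: 9.62
ee_pos: [631.3, -35.0, 104.6]
ee_rot: [180.0, 0.0, 153.1]
force: [-2.0, -0.5, 4.0]
gripper_width: 0.2
gripper_force: 1.9
```

>>> apply_moves --pt "-1 0 0 -0.001 0 0 0" --pt "-1 0 0 -0.001 0 0 0" --pt "-1 0 0 -0.001 0 0 0" --pt "-1 0 0 -0.0005 0 0 0"

```text
time_s: 9.95
ee_pos: [631.2, -35.0, 100.8]
ee_rot: [-180.0, -0.0, 153.1]
force: [-2.2, 0.9, 3.8]
gripper_width: 0.4
gripper_force: 1.9
```

>>> apply_moves --pt "-1 0 0 -0.0005 0 0 0" --pt "-1 0 0 -0.0005 0 0 0" --pt "-1 0 0 -0.0005 0 0 0" --pt "-1 0 0 0 0 0 0"

```text
time_s: 10.28
ee_pos: [631.2, -34.9, 100.5]
ee_rot: [180.0, 0.0, 153.1]
force: [-3.8, 0.6, 8.3]
gripper_width: 0.4
gripper_force: 4.6
```

>>> apply_moves --pt "-1 0 0 -0.0005 0 0 0" --pt "-1 0 0 -0.0005 0 0 0" --pt "-1 0 0 0 0 0 0"

```text
time_s: 10.53
ee_pos: [631.2, -34.9, 100.4]
ee_rot: [180.0, 0.0, 153.1]
force: [-5.7, 0.8, 13.8]
gripper_width: 0.4
gripper_force: 6.8
```

>>> apply_moves --pt "-1 0 0 0.004 0 0 0" --pt "-1 0 0 0.01 0 0 0" --pt "-1 0 0 0.02 0 0 0" --pt "-1 0 0 0.03 0 0 0" --pt "-1 0 0 0.03 0 0 0"

```text
time_s: 10.95
ee_pos: [631.1, -35.1, 192.7]
ee_rot: [-180.0, -0.1, 153.1]
force: [0.7, -0.7, 0.4]
gripper_width: 0.5
gripper_force: 0.0
```

>>> apply_moves --pt "-1 -0.02 0 0.03 0 0 0" --pt "-1 -0.03 0 0.03 0 0 0" --pt "-1 -0.03 0 0.02 0 0 0" --pt "-1 -0.03 0 0 0 0 0" --pt "-1 -0.03 0 0 0 0 0"

```text
time_s: 11.37
ee_pos: [491.7, -35.2, 273.6]
ee_rot: [179.9, 0.2, 153.1]
force: [0.6, -0.2, 0.3]
gripper_width: 0.7
gripper_force: 0.0
```

>>> apply_moves --pt "-1 -0.03 0 0 0 0 0" --pt "-1 -0.03 0 0 0 0 0" --pt "-1 -0.01 0 0 0 0 0" --pt "-1 0 0 0 0 0 0" --pt "-1 0 0 0 0 0 0"

```text
time_s: 11.78
ee_pos: [422.9, -35.2, 272.5]
ee_rot: [179.9, 0.2, 153.1]
force: [0.4, 0.2, -0.4]
gripper_width: 0.3
gripper_force: 0.0
```

```bash
python3 v.py
python3 - <<'E'
from h import *
g=[]
for n in("scene","side"):
    f=cams.grab_frame(n);p=proj(f,(610,10,80)).astype(int)
    g.append(cv2.resize(f["color"][p[1]-40:p[1]+40,p[0]-40:p[0]+40][...,::-1],(400,400),interpolation=cv2.INTER_CUBIC))
cv2.imwrite("pics/c5.png",np.hstack(g))
E
```

```text
[423.54238995 -35.13819766 272.07571463]
blue [np.int32(62), np.int32(75)] [614.2  25.8  87.7]
yellow [np.int32(72), np.int32(62)] [553.4   5.   89.5]
green [np.int32(59), np.int32(23)] [630.9 -36.3  89.7]
red [np.int32(78), np.int32(80)] [593.7  84.   97.6]
```

View pics/c5.png

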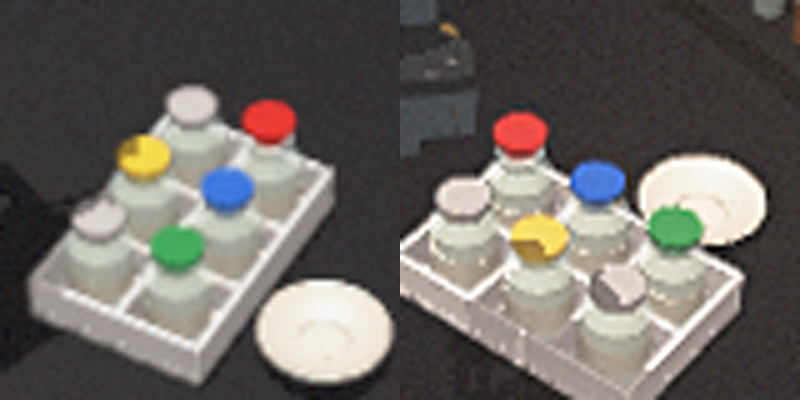

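Blue, yellow and green are seated (both views), red stands proud, and the arm is clear. Handing in.

```bash
python3 -c "
from workcell import env
print(env.job_done())"
```

```text
the job is handed in; nothing more can be done
None
```

I pressed the blue, yellow and green stoppers fully home in that order, left the red one proud and nothing else looked disturbed around the tray, and handed the job in at about 12 s; no verdict came back.

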